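Turn the pastry stand until the brownie faces front

TASK

Turn the round revolving pastry stand by pushing the little knobs on its rim with the fingers, until the brownie stands squarely behind the red front mark, then leave the stand at rest. Do not touch the brownie or the white ramekin, and do not lift anything; both must ride round on the stand. Leave the sugar shaker, the tape roll and the croissant beside the stand where they are.

Things in the scene. Friction and masses are not known exactly. Their poses are not given: they have to be found in the camera images.
- stand: fixed foot of the revolving stand, brushed steel, 176 mm across; origin on the worktop on the turning axis, z up. It carries the round light-wood deck, 234 mm across, its underside 29 mm and its top 45 mm above the worktop. Six dark steel upright knobs stand on the deck 60 degrees apart, 107 mm from the axis: 12 mm thick (18 mm at the foot), 25 mm tall, tops 70 mm above the worktop. The brownie and the ramekin stand loose on the deck within 105 mm of the axis.
- deck (a joint): angle of the deck on the foot in rad, growing counter-clockwise seen from above; it turns freely both ways (more than a full turn) with light friction, about 0.6 N at a knob, and stays where it is left. At 0 one knob lies in the direction of the stand's -x axis; seen from the axis the knobs lie at the stand's yaw + 180 degrees + joint value + any multiple of 60 degrees.
- pointer: fixed front mark: flat brass tongue on the worktop that comes out under the deck and ends just outside the rim in a red tab 26 mm wide, 10 mm deep and 6 mm high, its centre 120 mm from the axis. Its origin lies on the worktop on the turning axis of the stand (not at the tab); its own -x axis points from the turning axis through the tab, z up.
- brownie: dark brown brownie, 59 x 76 x 36 mm, loose on the deck; origin at the centre of its underside, z up.
- ramekin: empty white round ramekin, 82 mm across, 48 mm high, loose on the deck; origin at the centre of its underside, z up.
- shaker: white sugar shaker, 67 mm across, 114 mm high, loose on the worktop left of the stand; origin at the centre of its underside.
- tape: roll of tan tape lying flat, 76 mm across, 18 mm high, loose on the worktop right of the stand; origin at the centre of its underside.
- croissant: almond croissant, 82 x 134 x 48 mm, loose on the worktop, farther left than the shaker; origin at the centre of its underside.

How it is judged (in metres and radians):
At the end, for the whole second after the job is handed in: The brownie stands upright on the deck on the front mark's side of the axis, its centre within 15 mm of the line from the axis through the red tab; the ramekin stands upright on the deck too; deck and goods are at rest (y of brownie in the frame of pointer between -0.015 and 0.015 m and x of brownie in the frame of pointer below -0.03 m and height (world z) of each of brownie, ramekin above 0.04 m and angle between each of brownie, ramekin's own z axis and vertical below 0.15 rad and velocity of joint deck between -0.05 and 0.05 rad/s and linear speed of each of brownie, ramekin below 0.02 m/s); the robot touches nothing.
It fails at once if the robot touched the brownie (contact force between brownie and the fingers above 0.5 N or contact force between brownie and the arm above 0.5 N).
It fails at once if the robot touched the ramekin (contact force between ramekin and the fingers above 0.5 N or contact force between ramekin and the arm above 0.5 N).
It fails at once if the brownie or the ramekin was lifted or fell off the deck (height (world z) of any of brownie, ramekin above 0.06 m or height (world z) of any of brownie, ramekin below 0.03 m).
It fails at once if the shaker, tape roll or croissant was moved more than 20 mm (distance of any of shaker, tape, croissant from where it was at the start of the episode above 0.02 m).
It also fails if it takes over 67 s, if anything falls off the work surface, if the arm or the gripper's body presses on something with over 40 N, if the wrist force passes 120 N, or if a joint passes its speed limit or range.

ROBOT

A 6-joint arm with a two-finger parallel gripper is mounted at the origin on a cart in front of the work surface, level with it; the furniture and walls round the work are solid. World frame = base frame: x ahead of the robot, y to its left, z up, the work surface at z = 0. Lengths are in mm, angles in rad, forces in N, time in s.
With the tool pointing down it reaches from about 400 to 825 mm from the base axis. Payload 7 kg.
Tool frame: the origin (TCP) lies at the very end of the fingers, on their centre line; the grasp point (between the pads) lies 19 mm behind it; z points along the fingers, y is the direction in which the jaws open and shut (so a half turn about z gives the same grasp; the last joint's range is limited). The gripper opens to 88 mm and grips with 3 to 60 N. Pads are 19 mm wide; open, the fingers measure 130 mm over their backs; the gripper's body (78 mm by 193 mm) begins 47 mm behind the grasp point.
Start: joints at [-1.012, 0.359, 0.012, 0, -1.224, -0.288], TCP at [180.538, -650.385, 226.561] pointing down, gripper open.
Joint ranges: [-3.07, 3.07], [-1.43, 2.12], [-1.02, 1.25], [-3.03, 1.67], [-3.05, -0], [-3.03, 3.03]. Speed limits (rad/s): [2.39, 2.39, 3.01, 3.14, 3.14, 3.14].

INTERFACE

Orientations are given as a unit quaternion [x, y, z, w].
In Python, from plant import bot gives the robot as it stands. Calls block until the motion is done:
- bot.move_ptp(position, orientation): joint-space move of the TCP to a pose.
- bot.line_to(position, velocity=150, ori=None): straight line of the TCP; ori=None keeps the orientation; velocity is the mean speed in mm/s.
- bot.move_joints(angles): joint-space move.
- bot.move_gripper(opening, force=None): finger opening in mm; force is the grip in N (None keeps the last); returns when the fingers have stopped.
- bot.pause(seconds).
- bot.solve_ik(position, orientation): joint angles nearest the present ones, or None.
- bot.read_state(): the state.
- bot.camera(name): name is "scene" or "top" or "wrist"; returns the picture (384x512x3 uint8, red, green, blue); there is no depth.
- bot.get_calibration(name): a dict with "fx", "fy", "cx", "cy" (pixels), "distortion" ([k1, k2, p1, p2, k3] as OpenCV has them; the pictures are not rectified), "view" (4x4, takes a point from world to camera coordinates); the wrist camera has in their place "T_tool_cam" (4x4, takes a point from camera to tool coordinates, whose origin is the TCP and whose axes are the flange's). Camera axes: x right, y up, looking along -z (the intrinsics and any distortion apply to the point x, -y, -z); pixel columns grow to the right and rows downward; lengths in mm; the calibration is good to about 2 mm. A picture is of the moment at which its call begins: read the wrist's pose just before it. get_calibration takes no time and is no camera call.
A pose or a line that the arm cannot do raises bot.Unreachable and nothing moves.
- bot.close_job(): hands the job in, once; it reports no verdict.
The state is a dict: "t": time; "joint_pos": joint angles; "qvel": joint speeds; "tau": joint torques, N m; "tcp_pos": TCP position; "eef_rot": TCP orientation; "contact_force": force on the tool from outside, world axes, zero at the start; "moment": the same for the moment, N m; "width": finger opening in mm.
Only numpy, scipy, OpenCV 4.12 (cv2) and the standard library are available. Lean on these libraries where they do the work, as an engineer would, in place of code of your own. Each camera call takes 0.05 s, during which the arm holds its last target.

## Working session

There is one attempt and no reset: what is moved stays moved. The work goes in short steps, each a Python script; the robot and the scene stay as the last script left them, time stands still between calls to the robot, and variables do not carry over. Pictures are saved under pics/ and viewed, and the job is handed in when it is done.

```bash
mkdir -p pics; ls
python3 - <<'E'
from plant import bot
import cv2,numpy as np
s=bot.read_state();print(s['t'],s['tcp_pos'],s['eef_rot'])
for n in("scene","top"):
    im=bot.camera(n);cv2.imwrite(f"pics/{n}0.png",im[:,:,::-1])
    c=bot.get_calibration(n);print(n,{k:np.round(v,3).tolist() for k,v in c.items()})
E
```

```text
pics
0.0 [ 180.42421099 -649.94071379  225.62727312] [-1.34930888e-01  9.90854673e-01  8.02204624e-04 -1.68705675e-04]
scene {'fx': 392.685, 'fy': 392.685, 'cx': 258.995, 'cy': 194.735, 'distortion': [-0.103, 0.0, 0.0, 0.0, 0.0], 'view': [[-0.715, -0.698, -0.024, 253.651], [0.339, -0.377, 0.862, -299.168], [-0.611, 0.608, 0.506, -978.606], [0.0, 0.0, 0.0, 1.0]]}
top {'fx': 398.228, 'fy': 398.228, 'cx': 258.259, 'cy': 189.532, 'distortion': [-0.02, 0.0, 0.0, 0.0, 0.0], 'view': [[-0.03, -1.0, -0.008, -129.639], [0.996, -0.03, 0.082, -536.086], [-0.082, -0.005, 0.997, -1429.147], [0.0, 0.0, 0.0, 1.0]]}
```

View pics/scene0.png

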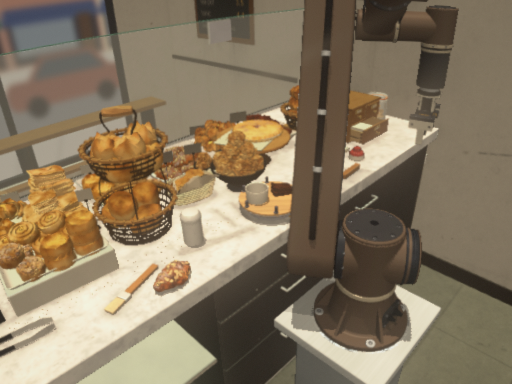

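View pics/top0.png

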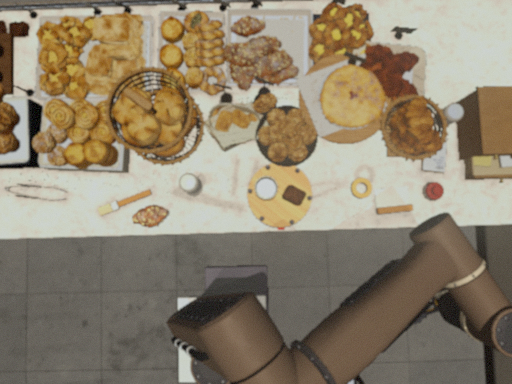

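```bash
cat > h.py <<'E'
import cv2,numpy as np
from plant import bot
def ray(n,uv,z):
    c=bot.get_calibration(n);K=np.array([[c['fx'],0,c['cx']],[0,c['fy'],c['cy']],[0,0,1]])
    p=cv2.undistortPoints(np.array(uv,float).reshape(-1,1,2),K,np.array(c['distortion']))[:,0]
    V=np.array(c['view']);d=np.c_[p[:,0],-p[:,1],-np.ones(len(p))]@V[:3,:3];o=-V[:3,:3].T@V[:3,3]
    return o+d*((z-o[2])/d[:,2])[:,None]
def proj(n,P):
    c=bot.get_calibration(n);K=np.array([[c['fx'],0,c['cx']],[0,c['fy'],c['cy']],[0,0,1]])
    V=np.array(c['view']);q=np.atleast_2d(P)@V[:3,:3].T+V[:3,3];q=q*[1,-1,-1]
    return cv2.projectPoints(q.reshape(-1,1,3),np.zeros(3),np.zeros(3),K,np.array(c['distortion']))[0][:,0]
E
python3 - <<'E'
import cv2
im=cv2.imread("pics/top0.png");cv2.imwrite("pics/topc.png",cv2.resize(im[155:240,225:335],None,fx=7,fy=7,interpolation=cv2.INTER_CUBIC))
im=cv2.imread("pics/scene0.png");cv2.imwrite("pics/scenec.png",cv2.resize(im[165:235,225:305],None,fx=8,fy=8,interpolation=cv2.INTER_CUBIC))
E
```

```text
(no output)
```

View pics/topc.png

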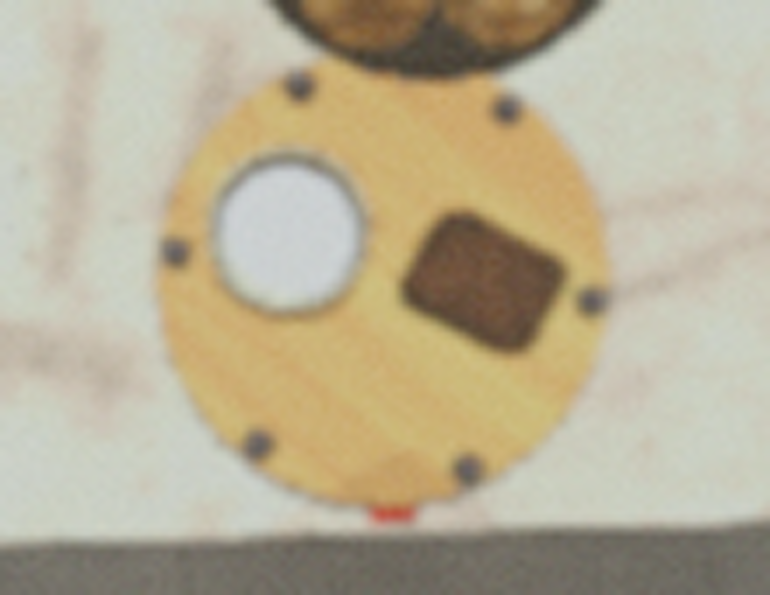

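View pics/scenec.png

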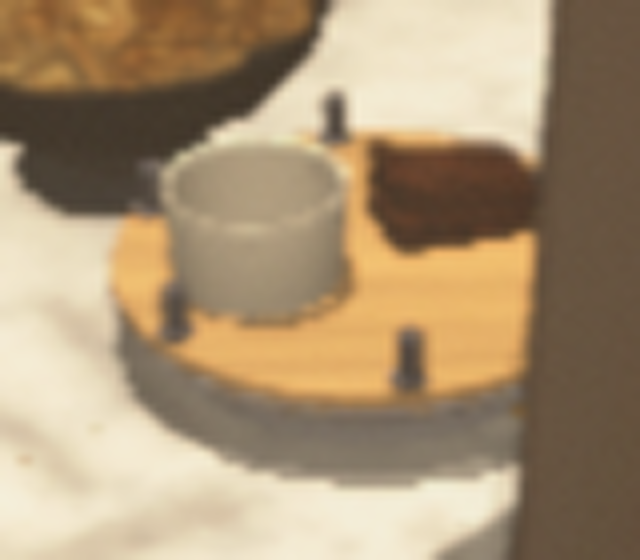

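The top crop shows six dark knobs (about (592,301), (468,469), (258,445), (176,253), (300,87), (507,109)). It also shows the brownie around (484,282), the ramekin around (290,232), and the red tab at (392,515), partly under the rim.

```bash
cat >> h.py <<'E'
def locate(im):
    hsv=cv2.cvtColor(im,cv2.COLOR_RGB2HSV);H,S,Vv=[hsv[...,i].astype(int) for i in range(3)]
    roi=np.zeros(H.shape,bool);roi[155:240,225:335]=1
    red=roi&((H<6)|(H>174))&(S>150)&(Vv>120)
    out={}
    # brownie
    br=(roi&(Vv<140)&(S>70)).astype(np.uint8)
    cs,_=cv2.findContours(br,cv2.RETR_EXTERNAL,cv2.CHAIN_APPROX_NONE)
    out['cands']=[(round(cv2.contourArea(c)),np.round(np.array(cv2.minAreaRect(c)[0]),2).tolist(),np.round(cv2.minAreaRect(c)[1],1).tolist(),round(cv2.minAreaRect(c)[2],1)) for c in cs if cv2.contourArea(c)>80]
    v,u=np.nonzero(red);out['red']=(u.mean(),v.mean(),len(u),u.min(),u.max(),v.min(),v.max()) if len(u) else None
    return out
E
python3 - <<'E'
from h import *
from scipy.optimize import least_squares
im=cv2.imread("pics/top0.png")[:,:,::-1].copy()
o=locate(im);print(o)
k=np.array([(592,301),(468,469),(258,445),(176,253),(300,87),(507,109)],float)
k=(k+.5)/7-.5+[225,155]
P=ray("top",k,69)[:,:2]
f=lambda p:np.r_[[np.hypot(*(q-(p[:2]+107*np.array([np.cos(p[2]+i*-np.pi/3),np.sin(p[2]-i*np.pi/3)])))) for i,q in enumerate(P)]]
r=least_squares(f,[*P.mean(0),-1.6]);print(P.round(1).tolist(),r.x,np.degrees(r.x[2]),f(r.x).round(1))
c=r.x[:2]
cands=[x for x in o['cands']]
for x in cands:
    b=ray("top",[x[1]],81)[0,:2];print(x,b,b-c,np.degrees(np.arctan2(*(b-c)[::-1])),np.hypot(*(b-c)))
t=ray("top",[o['red'][:2]],6)[0,:2];print('tab',t,t-c,np.degrees(np.arctan2(*(t-c)[::-1])))
rm=(np.array([290,232])+.5)/7-.5+[225,155];b=ray("top",[rm],93-0)[0,:2];print('ram',b-c)
for n,z,uv in(("shaker",114,(189,184)),("tape",18,(361,188)),("crois",30,(150,216))):print(n,ray("top",[uv],z))
E
```

```text
{'cands': [(267, [293.6, 194.8], [19.7, 15.2], 26.6), (156, [287.0, 160.0], [10.0, 40.0], 90.0)], 'red': (np.float64(280.5), np.float64(228.0), 4, np.int64(279), np.int64(282), np.int64(228), np.int64(228))}
[[494.3, -323.8], [412.1, -258.5], [427.2, -154.0], [524.8, -115.6], [607.1, -180.6], [592.7, -284.8]] [ 509.79543257 -219.41115098   -1.7155368 ] -98.29301847620344 [1.5 1.8 1.6 2.1 2.3 1.4]
(267, [293.6, 194.8], [19.7, 15.2], 26.6) [ 504.92751073 -268.54325419] [ -4.86792184 -49.13210322] -95.65829777722325 49.37266682527491
(156, [287.0, 160.0], [10.0, 40.0], 90.0) [ 628.07704753 -249.90074514] [118.28161496 -30.48959416] -14.454536694356115 122.14808958878403
tab [ 389.89340994 -222.54159883] [-119.90202263   -3.13044785] -178.50443963456595
ram [21.79283507 46.46718753]
shaker [[550.47846174  90.14874048 114.        ]]
tape [[ 526.55059996 -520.63234108   18.        ]]
crois [[447.12932781 248.3511162   30.        ]]
```

```bash
cat >> h.py <<'E'
from scipy.spatial.transform import Rotation as Rn
C=np.array([509.8,-219.4])
def pose(deg,z,sgn=1,r=107):
    a=np.radians(deg);y=sgn*np.array([np.sin(a),-np.cos(a),0]);zz=np.array([0,0,-1.]);x=np.cross(y,zz)
    return [C[0]+r*np.cos(a),C[1]+r*np.sin(a),z],Rn.from_matrix(np.c_[x,y,zz]).as_quat()
E
python3 - <<'E'
from h import *
for s in(1,-1):
  for d in(-158.3,-180,-200,-220,-245):
    for z in (54,): 
        q=bot.solve_ik(*pose(d,z,s));print(s,d,None if q is None else np.round(q,2))
print(bot.get_calibration("wrist"))
E
```

```text
1 -158.3 [-0.16  0.24 -0.62  0.   -0.71 -1.04]
1 -180 [-0.07  0.2  -0.68  0.   -0.69 -1.5 ]
1 -200 [ 0.02  0.19 -0.7  -0.   -0.69 -1.94]
1 -220 [ 0.1   0.19 -0.69 -0.   -0.69 -2.37]
1 -245 [ 0.15  0.23 -0.63  0.   -0.71 -2.86]
-1 -158.3 [-0.16  0.24 -0.62  0.   -0.71  2.11]
-1 -180 [-0.07  0.2  -0.68  0.   -0.69  1.64]
-1 -200 [ 0.02  0.19 -0.7   0.   -0.69  1.2 ]
-1 -220 [ 0.1   0.19 -0.69  0.   -0.69  0.77]
-1 -245 [ 0.15  0.23 -0.63  0.   -0.71  0.28]
{'fx': 300.8163383611231, 'fy': 300.8163383611231, 'cx': 254.24121571984264, 'cy': 189.57460638617113, 'distortion': array([-0.0239969,  0.       ,  0.       ,  0.       ,  0.       ]), 'T_tool_cam': array([[ 6.06948589e-04,  9.56966981e-01,  2.90196189e-01,
         7.80781766e+01],
       [ 9.99999744e-01, -4.70905608e-04, -5.38626354e-04,
        -1.39054883e+00],
       [-3.78792623e-04,  2.90196442e-01, -9.56967022e-01,
        -1.58393764e+02],
       [ 0.00000000e+00,  0.00000000e+00,  0.00000000e+00,
         1.00000000e+00]])}
```

Run:
```python
from h import *
bot.move_gripper(28)
bot.move_ptp(*pose(-158.3,150,-1))
s=bot.read_state();print(s['t'],s['tcp_pos'],s['width'],s['contact_force'])
im=bot.camera("wrist");cv2.imwrite("pics/w1.png",im[:,:,::-1])
c=bot.get_calibration("wrist");K=np.array([[c['fx'],0,c['cx']],[0,c['fy'],c['cy']],[0,0,1]])
T=np.array(c['T_tool_cam']);R=Rn.from_quat(s['eef_rot']).as_matrix()
P=[pose(-98.3-60*i,69)[0] for i in range(3)]
q=((np.array(P)-s['tcp_pos'])@R-T[:3,3])@T[:3,:3]
print(cv2.projectPoints((q*[1,-1,-1]).reshape(-1,1,3),np.zeros(3),np.zeros(3),K,c['distortion'])[0][:,0])
```

```text
3.2583 [ 410.51781684 -259.26288198  150.15193957] 27.961054439303318 [-0.37168247  0.1217263  -0.07037459]
[[369.24437382 132.59654897]
 [252.15206311 196.96881367]
 [134.79632352 132.73336768]]
```

View pics/w1.png

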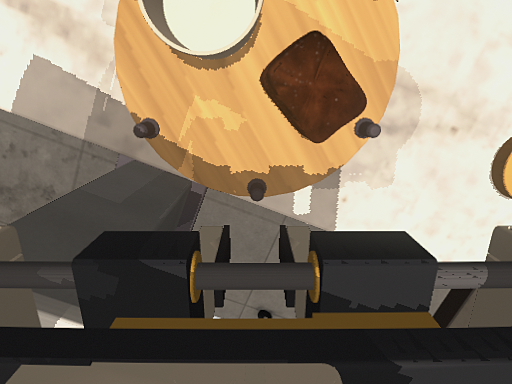

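The wrist view shows the front-right knob top at about (257,193), against a prediction of (252,197). That puts it about 3 mm off, so I'm shifting the axis estimate by half of that. There's 8 mm of clearance each side, so I'm going down and turning.

```bash
sed -i 's/^C=.*/C=np.array([511.0,-221.0])/' h.py
python3 - <<'E'
from h import *
p,q=pose(-158.3,80,-1);bot.line_to(p,80,q)
p,q=pose(-158.3,56,-1);bot.line_to(p,40,q)
s=bot.read_state();print(s['t'],s['tcp_pos'],s['contact_force'].round(1) if hasattr(s['contact_force'],'round') else s['contact_force'])
for d in np.linspace(-158.3,-158.3-70,15)[1:]:
    p,q=pose(d,56,-1);bot.line_to(p,45,q)
s=bot.read_state();print(s['t'],s['tcp_pos'],s['contact_force'])
im=bot.camera("top");cv2.imwrite("pics/top2.png",im[:,:,::-1])
cv2.imwrite("pics/top2c.png",cv2.resize(im[155:240,225:335][:,:,::-1],None,fx=7,fy=7,interpolation=cv2.INTER_CUBIC))
im=bot.camera("wrist");cv2.imwrite("pics/w2.png",im[:,:,::-1])
E
```

```text
5.0833 [ 411.63843392 -260.61126788   55.98415232] [ 0.2 -0.6  0.2]
10.1 [ 439.57749575 -141.20498376   55.95103199] [-0.05835597  0.0747019  -0.26482319]
```

View pics/top2c.png

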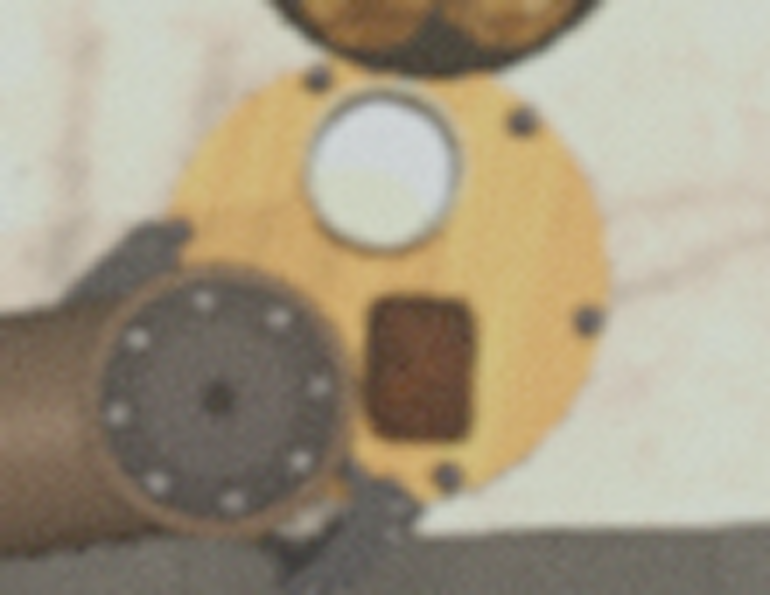

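View pics/w2.png

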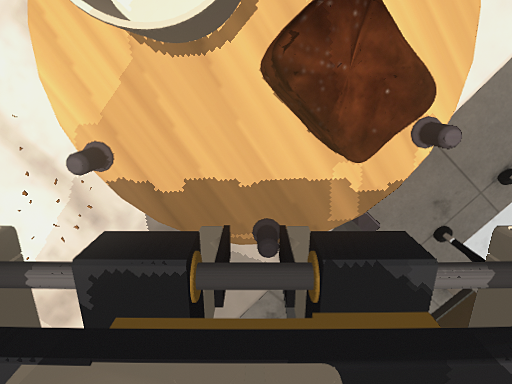

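The brownie, centred near (421,368) in the crop, has come round by about 66°, and the knob is still between the fingers. Next I compute the remaining angle.

Run:
```python
from h import *
c0=np.array([509.8,-219.4])
uv=(np.array([421,368])+.5)/7-.5+[225,155]
b=ray("top",[uv],81)[0,:2]-c0;print(b,np.degrees(np.arctan2(b[1],b[0])),np.hypot(*b))
```

```text
[-46.95173622 -16.67579113] -160.44654978381124 49.82516978166333
```

Run:
```python
from h import *
e=-228.3-18.1
for d in np.linspace(-228.3,e,5)[1:]:
    p,q=pose(d,56,-1);bot.line_to(p,40,q)
bot.pause(.3)
p,q=pose(e+4.2,56,-1);bot.line_to(p,20,q)
print(bot.read_state()['contact_force'])
bot.line_to([p[0],p[1],150],60)
bot.move_ptp([300,-560,230],bot.read_state()['eef_rot'])
s=bot.read_state();print(s['t'],s['tcp_pos'],s['contact_force'])
im=bot.camera("top");cv2.imwrite("pics/top3.png",im[:,:,::-1]);print(locate(im))
cv2.imwrite("pics/top3c.png",cv2.resize(im[155:240,225:335][:,:,::-1],None,fx=7,fy=7,interpolation=cv2.INTER_CUBIC))
```

```text
[-0.48442257 -0.61831822  0.04595151]
15.9083 [ 300.69917714 -559.29844972  229.83249427] [-0.28063919  0.66564046 -1.31990301]
{'cands': [(266, [279.89, 207.96], [15.2, 20.1], 20.6), (146, [287.0, 160.5], [11.0, 40.0], 90.0)], 'red': (np.float64(279.0), np.float64(228.0), 1, np.int64(279), np.int64(279), np.int64(228), np.int64(228))}
```

View pics/top3c.png

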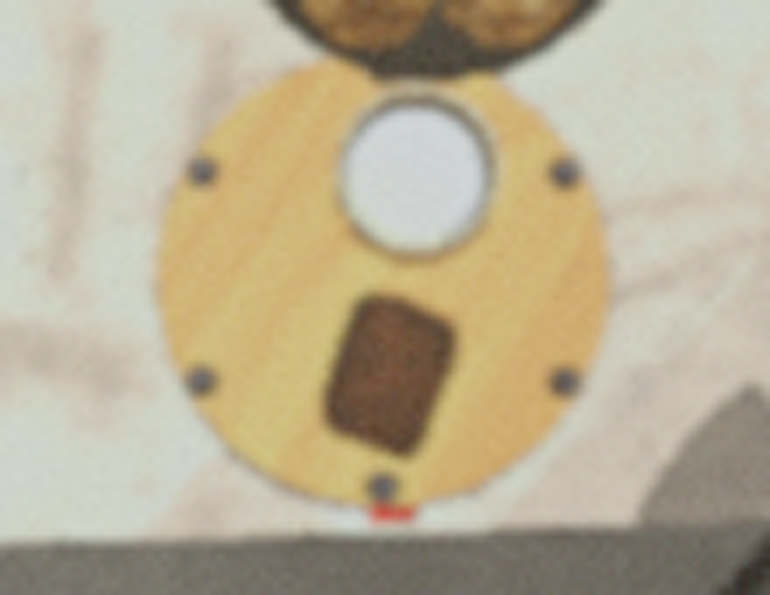

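View pics/top3.png

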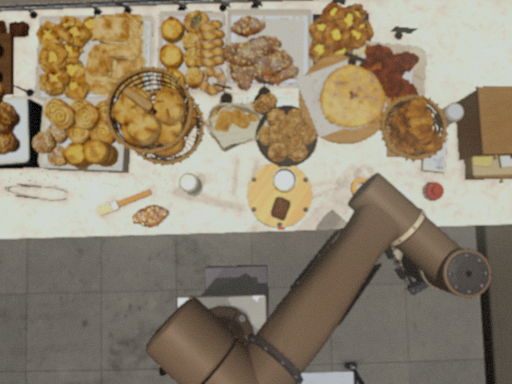

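The brownie (crop about (390,375)) now sits behind the tab (393,514), and a knob is directly above the tab. I compute the lateral error before handing in, and check that nothing is moving.

Run:
```python
from h import *
im2=bot.camera("top");o=locate(im2);print(o['cands'][0][1])
k=(np.array([(383,487),(202,381),(202,171),(565,172),(565,381)],float)+.5)/7-.5+[225,155]
K=ray("top",k,69)[:,:2]
c=np.mean([(K[1]+K[3])/2,(K[2]+K[4])/2],axis=0)
b=ray("top",[[279.89,207.96]],81)[0,:2]
t=ray("top",[(np.array([393,514])+.5)/7-.5+[225,155]],6)[0,:2]
for cc in(c,np.array([509.8,-219.4]),np.array([511,-221])):
    u=(t-cc)/np.hypot(*(t-cc));d=b-cc;print(cc,'along',d@u,'lat',u[0]*d[1]-u[1]*d[0])
print('shaker/tape/crois unchanged diff:',[cv2.absdiff(im2,cv2.imread("pics/top0.png")[:,:,::-1].copy())[s].max() for s in((slice(170,198),slice(175,205)),(slice(203,230),slice(130,170)))])
```

```text
[279.95, 207.79]
[ 510.08732335 -219.55105072] along 49.541688162511726 lat -1.8979246821518125
[ 509.8 -219.4] along 49.25688307743488 lat -1.8036121394306102
[ 511 -221] along 50.44586151034447 lat -2.7600500586409273
shaker/tape/crois unchanged diff: [np.uint8(12), np.uint8(15)]
```

Run:
```python
from h import *
bot.pause(.5);bot.close_job()
```

```text
the job is handed in; nothing more can be done
```

I turned the stand about 83° clockwise, so the brownie now stands behind the red front mark, and I handed the job in. I did it by lowering the slightly opened fingers either side of the front-right knob and sweeping round the rim. I then centred the fingers on the knob, lifted straight up and moved clear. The clock was at about 16 s after the retreat, against the 67 s limit.

- **Brownie:** in the last top view its centre is about 50 mm from the axis on the mark's side. It is about 2–3 mm off the line through the tab; the limit is 15 mm.
- **At rest:** the brownie's position in two successive pictures agrees within 0.2 pixel, so it was at rest.
- **Ramekin:** it rode round and still looks upright on the deck.
- **Shaker and croissant:** their image areas match the starting picture except for noise.
- **Tape roll:** the arm partly hid it in the last picture, so I could not check it there. The tool stayed well above it.
- **Disagreement between cameras:** the wrist camera put the knobs about 3 mm from where the top camera did. I used a point roughly in between, and the clearance around the knob covered the difference.

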